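# Clamp the spine-forming bar in its bench stand

### The job

The steel forming bar lies in its green bench stand but is not home and not clamped. First push it endways until its end is right against the stop plate, then swing the hinged clamp cap shut over it, swing the bolt up into the cap's slot, and last press the orange cam lever fully down over the cap. Leave the other things on the bench where they are and let go of everything at the end.

Things in the scene. Friction and masses are not known exactly. Their poses are not given: they have to be found in the camera images.
- stand: Dark green cast stand, screwed to the bench. Origin: underside of its 12 mm base plate (x -55..55, y -155..205 mm); z up, y along the bar towards the stop plate, x across, away from the robot. All 'stand' coordinates below are in this frame. The bar lies along y, axis at x = 0, z = 80 mm, in two half-round cradles: y 120..190 (at the stop plate) and the clamp saddle, y -145..-95 mm.
- stop_face (a point): Point on the stop plate (66 mm wide, top at z = 106 mm) where the bar's end must come: stand x = 0, y = 190, z = 80 mm.
- bar_stop_end (a point): Centre of the bar's end face that faces the stop plate. The bar is a loose steel tube, 34 mm diameter, 380 mm long, 0.4 to 0.9 kg, with black end plugs. It starts 25 to 50 mm short of the plate (stand y 140..165 mm); home, its end touches the plate at y = 190 mm. It slides with ordinary friction (2 to 7 N).
- bar_push_end (a point): Centre of the bar's other, free end face (where one pushes). Home, it stands out 45 mm beyond the clamp saddle (stand y = -190 mm).
- clamp_cap (a joint): Angle of the hinged aluminium cap, rad: 0 = closed over the bar; positive = swung open, up and back towards stand +x; stop at 2.1. Starts at 1.75 to 2.05, leaning back; the stiffish hinge holds it. Pushed past upright to below about 1.0 it falls shut by its weight (0.22 kg). Closed: reaches x = -52 mm, crown at z = 105 mm.
- clamp_cap_hinge (a point): Middle of the cap's hinge pin, which runs along y: stand x = 30, y = -120, z = 80 mm.
- cap_edge (a point): Middle of the outer upper edge of the cap's forked lug, 82 mm along the cap from the pin and 20 mm out (closed: stand x = -52, z = 100 mm; open at 2.05: about x = 86, z = 144 mm, at the back of the raised cap). Lug closed: x -52..-28, z 80..100 mm, 36 mm wide along y, with a 13 mm slot in its middle, open to -x.
- swing_bolt (a joint): Angle of the swing bolt (9 mm steel shank), rad: 0 = in the cap's slot, leaning 8 degrees from upright towards stand +x; positive = swung out towards -x; stop at 0.925 (45 degrees outwards), where it starts. Loose pivot: below about 0.14 it drops into the slot by itself, above that it falls back out. If it stands up before the cap is closed it blocks the cap.
- bolt_pivot (a point): Centre of the bolt's pivot pin, along y at stand x = -42, y = -120, z = 52 mm.
- cam_lever (a joint): Angle of the orange cam lever about its pin on the bolt's end, rad: 0 = fully down, lying level across the cap (bolt in slot); 1.43 = in line with the bolt. Its elevation above level, towards stand +x, is this value plus the swing_bolt angle. Starts at 1.1 to 1.43. Stiff (0.2 N m, 4 to 5 N near its tip), stays where left, so the loose bolt can be swung by pushing on it.
- cam_pin (a point): Centre of the cam lever's pin, 57.6 mm from the bolt pivot along the bolt (bolt in slot: stand x = -34, z = 109 mm). The dark cam barrel round it has 17 mm diameter and 30 mm length along y; it comes to lie on top of the cap's lug.
- lever_tip (a point): Tip of the cam lever, 56 mm from its pin. The orange grip is 20 mm wide along y and 8 mm thick, from 14 mm to 56 mm from the pin.
- book: Purple closed book 125 x 185 x 24 mm lying before the stand; leave alone. Origin: centre of its underside.
- brass_weight: Brass knob weight, 52 mm diameter, 60 mm high; leave alone. Origin: centre of its underside.
- folder: Ivory-coloured flat folder 16 x 150 x 5 mm on the stand's base plate; leave alone. Origin: centre of its underside.
- glue_jar: White jar with blue lid, 72 mm diameter, 85 mm high; leave alone. Origin: centre of its underside.
- awl: Awl with wooden handle, 150 mm long, lying on the bench; leave alone. Origin: about its middle, at the bench.
- spool: Empty turned wooden spool, 44 mm diameter, 55 mm high, standing; leave alone. Origin: centre of its underside.
- spine_strip: Grey board strip 30 x 200 x 6 mm lying behind the stand; leave alone. Origin: centre of its underside.

How it is judged:
By the outcome, as a careful person would: the job done as asked, in the order asked, and still so for the second after the job is handed in, with the robot touching nothing.
It also fails if it takes over 48 s, if anything falls off the work surface, if the arm or the gripper's body presses on something with over 40 N, if the wrist force passes 120 N, or if a joint passes its speed limit or range.

### The arm

A 6-joint arm with a two-finger parallel gripper is mounted at the origin on the work surface. World frame = base frame: x ahead of the robot, y to its left, z up, the work surface at z = 0. Lengths are in mm, angles in rad, forces in N, time in s.
With the tool pointing down it reaches from about 350 to 875 mm from the base axis. Payload 4.2 kg.
Tool frame: the origin (TCP) lies at the very end of the fingers, on their centre line; the grasp point (between the pads) lies 19 mm behind it; z points along the fingers, y is the line along which they close (so a half turn about z gives the same grasp; the last joint's range is limited). The gripper opens to 85 mm and grips with 20 to 120 N. Pads are 22 mm wide; open, the fingers measure 114 mm over their backs; the gripper's body (76 mm by 85 mm) begins 54 mm behind the grasp point. The pads swing forward as they close: fully open they stand 13 mm farther back than shut.
Start: joints at [1.414, 0.385, 0.008, 0, -1.194, -0.259], TCP at [252.418, 571.738, 231.312] pointing down, gripper open.
Joint ranges: [-3.14, 3.14], [-1.21, 2.06], [-1.07, 1.41], [-3.16, 2.05], [-2.99, -0.16], [-3.1, 3.1]. Speed limits (rad/s): [2.79, 2.79, 3.14, 3.14, 3.14, 3.14].

### API

Orientations are given as a unit quaternion [x, y, z, w].
In Python, from bench import arm gives the robot as it stands. The module is installed in compiled form; this text tells all that it offers.
- The arm moves only by the tool drive_tool, never from a script. Its argument "targets" is a list of rows, each a list of 5 numbers: the closure, from -1 (fully open) to 1 (shut), then the shift along the tool's x, y, z in mm, then the turn about the tool's z in degrees. In form: [[grip, tx, ty, tz, roll], ...]. A call has 1 to 12 rows; each row is the pose to reach, as a shift and turn from the pose commanded when the call began, along the tool's axes at that moment; what a row does not reach only later rows make up. A row lasts 1/10 s, in which the tool goes at most 50 mm and 8.59 degrees, less where a joint would pass 70% of its speed; a pose out of reach is approached as far as the arm can. A call with a gripper value outside its range is refused whole. The fingers move at their own pace and stop on an object; the grip force is fixed at half the most. Time passes only in rows, so rows that repeat a pose let the fingers close. It gives the time, the measured TCP pose, the force, the opening and the grip force at its end, in the units of the state.
- arm.read_state(): the state, without advancing time (a new reading comes with each control period).
- arm.get_image(name): name is "scene" or "top"; returns the picture (420x560x3 uint8, blue, green, red); there is no depth.
- arm.camera_params(name): a dict with "fov_y" (degrees; the focal length in pixels is half the picture's height over the tangent of half this angle, whatever the lens; pixels are square), "cx", "cy" (the principal point, pixels), "D" ([k1, k2, p1, p2, k3] as OpenCV has them; the pictures are not rectified), "rvec" (rotation vector, rad) and "tvec" (3), from world to camera coordinates, as OpenCV has them. Camera axes: x right, y down, z forward; pixel columns grow to the right and rows downward; lengths in mm; the calibration is good to about 2 mm. A picture is of the moment at which its call begins. camera_params takes no time and is no camera call.
- arm.job_done(): hands the job in; it is judged then, once.
The state is a dict: "clock": time; "joints": joint angles; "joint_vel": joint speeds; "joint_efforts": joint torques, N m; "position": TCP position; "ee_rot": TCP orientation; "contact_force": force on the tool from outside, world axes, zero at the start; "wrist_torque": the same for the moment, N m; "gripper_width": finger opening in mm; "grasp_force": force on a finger pad.
Only numpy, scipy, OpenCV 4.12 (cv2) and the standard library are available. Lean on these libraries where they do the work, as an engineer would, in place of code of your own. Each camera call takes 0.05 s, during which the arm holds its last target. There are 200 camera calls.

## Working session

There is one attempt and no reset: what is moved stays moved. The work goes in short steps, Python scripts to look and compute and a tool call to move; the robot and the scene stay as the last step left them, time stands still between calls to the robot, and variables do not carry over. Pictures are saved under pics/ and viewed, at most 10 in all, crops included, and the job is handed in when it is done.

Besides the shell and the picture viewer there is one more tool, called after "Request:" by a JSON object that holds its "op" and its "data". drive_tool: Moves the arm, as the interface text tells. Its arguments: {"type":"object","properties":{"targets":{"type":"array","items":{"type":"array","items":{"type":"number"}}}},"required":["targets"]}

```bash
mkdir -p pics; python3 - <<'E'
from bench import arm
import cv2
for n in("scene","top"):
    cv2.imwrite(f"pics/{n}0.png",arm.get_image(n)); print(n,arm.camera_params(n))
s=arm.read_state();print({k:s[k] for k in("clock","position","ee_rot","gripper_width","joints")})
E
```

```text
scene {'fov_y': 45.84373311369154, 'cx': 281.33074506987157, 'cy': 209.87932267530059, 'D': array([-0.17759018,  0.        ,  0.        ,  0.        ,  0.        ]), 'rvec': array([ 2.39110626,  0.59769101, -0.23133004]), 'tvec': array([-513.89111179, -135.54317899, 1432.40475005])}
top {'fov_y': 46.84268369676709, 'cx': 289.9427370969629, 'cy': 196.60577268752317, 'D': array([-0.00308359,  0.        ,  0.        ,  0.        ,  0.        ]), 'rvec': array([ 2.09571774, -2.14544625,  0.18969899]), 'tvec': array([  20.42523728,  556.65435087, 1084.30041481])}
{'clock': 0.1, 'position': array([252.21108695, 571.27668731, 230.33201999]), 'ee_rot': array([ 9.78451861e-01, -2.06472696e-01, -1.37887110e-04,  9.80893163e-04]), 'gripper_width': 85.87511827671047, 'joints': array([ 1.41363346e+00,  3.85479547e-01,  6.75296647e-03, -4.03338195e-04,
       -1.19401502e+00, -2.58625766e-01])}
```

View pics/scene0.png

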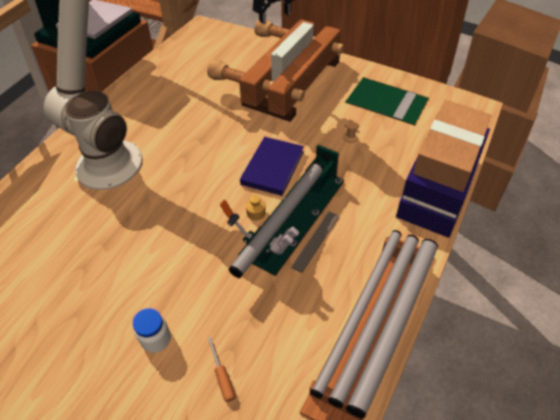

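View pics/top0.png

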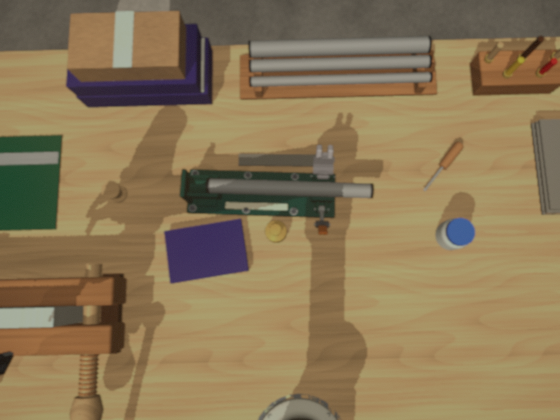

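```bash
cat > h.py <<'E'
import numpy as np, cv2
from bench import arm
def cam(n):
    p=arm.camera_params(n); f=210/np.tan(np.radians(p["fov_y"]/2))
    K=np.array([[f,0,p["cx"]],[0,f,p["cy"]],[0,0,1]]); return K,p["D"],p["rvec"],p["tvec"]
def ray(n,uv):
    K,D,r,t=cam(n); R=cv2.Rodrigues(r)[0]
    q=cv2.undistortPoints(np.array([[uv]],float),K,D)[0,0]
    return -R.T@t, R.T@np.array([q[0],q[1],1])
def onz(n,uv,z):
    c,d=ray(n,uv); return c+d*(z-c[2])/d[2]
def proj(n,P):
    K,D,r,t=cam(n); return cv2.projectPoints(np.array(P,float).reshape(-1,1,3),r,t,K,D)[0][:,0]
def two(a,b):
    (c1,d1),(c2,d2)=ray("scene",a),ray("top",b)
    A=np.c_[d1,-d2]; s=np.linalg.lstsq(A,c2-c1,rcond=None)[0]
    p,q=c1+d1*s[0],c2+d2*s[1]; return (p+q)/2,np.linalg.norm(p-q)
def save(n,name,x0,y0,w,h,k,im=None):
    im=arm.get_image(n) if im is None else im
    im=cv2.resize(im[y0:y0+h,x0:x0+w],None,fx=k,fy=k,interpolation=cv2.INTER_CUBIC)
    for i in range(0,w,20): cv2.putText(im,str(x0+i),(i*k,10),0,.35,(0,255,255)); cv2.line(im,(i*k,12),(i*k,18),(0,255,255))
    for i in range(20,h,20): cv2.putText(im,str(y0+i),(0,i*k+4),0,.35,(0,255,255)); cv2.line(im,(22,i*k),(28,i*k),(0,255,255))
    cv2.imwrite("pics/"+name,im)
E
python3 - <<'E'
from h import *
for n,a in(("top",(170,135,220,110,3.)),("scene",(215,135,140,145,4.))):
    im=cv2.imread(f"pics/{n}0.png"); x0,y0,w,h,k=a
    save(n,f"{n}c.png",x0,y0,w,h,int(k),im)
E
```

```text
(no output)
```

View pics/topc.png

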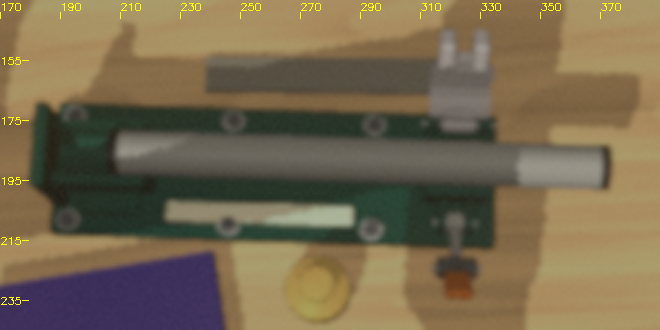

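View pics/scenec.png

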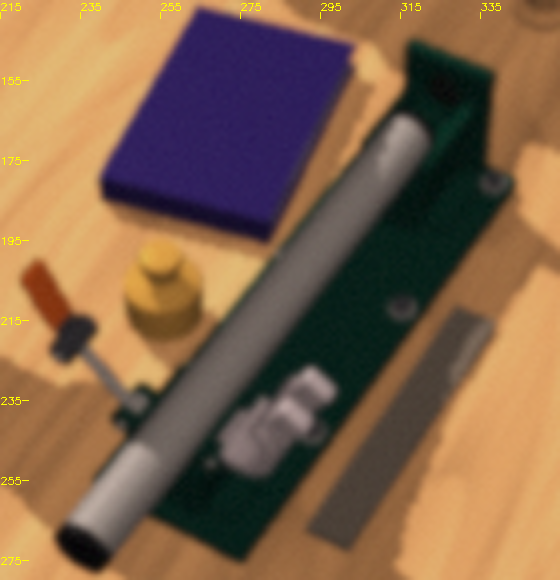

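```bash
python3 - <<'E'
from h import *
np.set_printoptions(precision=1,suppress=True)
t=lambda x,y:(170+x/3,135+y/3); s=lambda x,y:(215+x/4,135+y/4)
S={"rb":((-55,-155,12),t(494,246)),"rt":((55,-155,12),t(495,117)),"lb":((-55,205,12),t(52,234))}
src=[];dst=[]
for k,(a,b) in S.items():
    p=onz("top",b,12); print(k,p); src.append(a[:2]);dst.append(p[:2])
q=onz("scene",s(242,561),12);print("scene rt",q); src.append((55,-155));dst.append(q[:2])
q=onz("scene",s(512,180),12);print("scene far (55,205)",q); src.append((55,205));dst.append(q[:2])
src=np.array(src,float);dst=np.array(dst)
# bar axis ends
e1=onz("top",t(607,167),80);e2=onz("top",t(118,152),80)
print("bar",e1,e2,np.linalg.norm(e1-e2), "scene push",onz("scene",s(85,546),80))
a=src-src.mean(0);b=dst-dst.mean(0)
U,_,Vt=np.linalg.svd(a.T@b);R=Vt.T@np.diag([1,np.linalg.det(Vt.T@U.T)])@U.T;o=dst.mean(0)-R@src.mean(0)
print("yaw",np.degrees(np.arctan2(R[1,0],R[0,0])),"o",o,"res",(src@R.T+o-dst))
d=e2-e1;print("bar yaw",np.degrees(np.arctan2(-d[0],d[1])))
for e in(e1,e2):print("bar in stand",R.T@(e[:2]-o))
print("lever end",two(s(35,262),t(458,298)),"barrel",two(s(74,338),t(456,267)))
E
```

```text
rb [511.9 -98.9  12. ]
rt [ 618.1 -103.9   12. ]
lb [530.2 256.5  12. ]
scene rt [ 626. -107.   12.]
scene far (55,205) [642.7 248.7  12. ]
bar [ 560.9 -181.4   80. ] [581.8 191.9  80. ] 373.8845469626183 scene push [ 566.1 -176.    80. ]
yaw -3.145629864992168 o [575.4  50.7] res [[ 0.  -2.2]
 [ 3.7 -3.2]
 [ 1.5  1.9]
 [-4.1 -0.1]
 [-1.2  3.6]]
bar yaw -3.1981391284712637
bar in stand [  -1.7 -232.5]
bar in stand [ -1.4 141.3]
lever end (array([460.3, -57.8, 141.1]), np.float64(8.797089963173667)) barrel (array([487.1, -61.8,  91.1]), np.float64(4.078665193377442))
```

Request:
{"op": "drive_tool", "data": {"targets": [[1, 30, 30, 0, -4], [1, 60, 60, 0, -8], [1, 90, 90, 0, -12], [1, 120, 120, 0, -16], [1, 150, 150, 0, -20.7], [1, 180, 180, 0, -20.7], [1, 210, 210, 0, -20.7], [1, 240, 240, 0, -20.7], [1, 270, 270, 0, -20.7], [1, 300, 300, 0, -20.7], [1, 300, 300, 0, -20.7]]}}

```text
clock: 1.2
position: [405.9, 172.3, 231.0]
ee_rot: [1.0, -0.03, -0.001, 0.001]
contact_force: [0.6, -0.3, 0.0]
gripper_width: 0.2
grasp_force: 0.0
```

Request:
{"op": "drive_tool", "data": {"targets": [[1, 20, 44, 0, 0], [1, 40, 88, 0, 0], [1, 60, 132, 0, 0], [1, 80, 176, 0, 0], [1, 100, 220, 0, 0], [1, 120, 264, 0, 0], [1, 140, 308, 0, 0], [1, 158, 350, 0, 0], [1, 175, 388, 0, 0], [1, 175, 390, 45, 0], [1, 175, 390, 90, 0], [1, 175, 390, 130, 0]]}}

```text
clock: 2.4
position: [558.6, -222.8, 98.9]
ee_rot: [1.0, -0.028, -0.001, -0.0]
contact_force: [-0.1, 0.4, -0.6]
gripper_width: -0.0
grasp_force: 0.0
```

```bash
python3 - <<'E'
from h import *
a,b=arm.get_image("top"),arm.get_image("scene")
A=cv2.resize(a[140:260,290:430],None,fx=2.8,fy=2.8);B=cv2.resize(b[180:300,200:340],None,fx=2.8,fy=2.8)
cv2.imwrite("pics/c1.png",np.hstack([A,B]));print(arm.read_state()["position"])
E
```

```text
[ 554.68979341 -221.6103684    94.80803151]
```

View pics/c1.png

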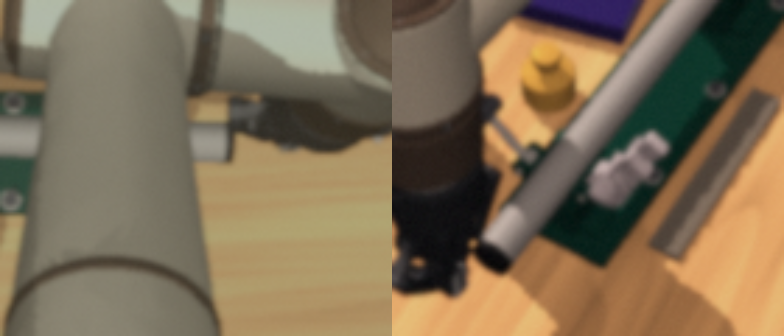

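Request:
{"op": "drive_tool", "data": {"targets": [[1, 3, 0, 15, 0], [1, 3, 0, 27, 0], [1, 3, -10, 27, 0], [1, 3, -20, 27, 0], [1, 3, -30, 27, 0], [1, 3, -38, 27, 0], [1, 3, -46, 27, 0], [1, 3, -54, 27, 0], [1, 3, -54, 27, 0]]}}

```text
clock: 3.4
position: [565.7, -168.0, 75.1]
ee_rot: [1.0, -0.027, 0.001, -0.0]
contact_force: [-0.3, -0.7, -0.5]
gripper_width: -0.3
grasp_force: 0.0
```

```bash
python3 - <<'E'
from h import *
s=arm.read_state();print(s["position"],s["contact_force"])
E
```

```text
[ 565.65536546 -168.03963687   75.1443351 ] [-0.3465523  -0.72110475 -0.50837435]
```

Request:
{"op": "drive_tool", "data": {"targets": [[1, 0, -4, 0, 0], [1, 0, -8, 0, 0], [1, 0, -11, 0, 0]]}}

```text
clock: 3.7
position: [566.1, -158.8, 75.0]
ee_rot: [1.0, -0.027, 0.001, 0.001]
contact_force: [0.5, -5.9, 1.5]
gripper_width: 0.0
grasp_force: 2.9
```

Request:
{"op": "drive_tool", "data": {"targets": [[1, 0, -3, 0, 0], [1, 0, -5, 0, 0]]}}

```text
clock: 3.9
position: [566.4, -153.8, 75.0]
ee_rot: [1.0, -0.027, 0.001, 0.001]
contact_force: [-0.2, -5.3, 1.9]
gripper_width: -0.3
grasp_force: 2.9
```

Request:
{"op": "drive_tool", "data": {"targets": [[1, 0, -2, 0, 0], [1, 0, -4, 0, 0]]}}

```text
clock: 4.1
position: [566.6, -150.3, 75.1]
ee_rot: [1.0, -0.027, 0.0, 0.001]
contact_force: [0.6, -16.0, -0.5]
gripper_width: 0.1
grasp_force: 7.3
```

Request:
{"op": "drive_tool", "data": {"targets": [[1, 0, -2, 0, 0], [1, 0, -2, 0, 0]]}}

```text
clock: 4.3
position: [566.5, -150.3, 75.1]
ee_rot: [1.0, -0.027, 0.0, 0.002]
contact_force: [0.4, -15.7, 0.3]
gripper_width: 0.0
grasp_force: 7.5
```

Request:
{"op": "drive_tool", "data": {"targets": [[1, 0, -3, 0, 0], [1, 0, -3, 0, 0]]}}

```text
clock: 4.5
position: [566.4, -150.1, 75.2]
ee_rot: [1.0, -0.027, -0.0, 0.004]
contact_force: [1.3, -26.2, -1.1]
gripper_width: -0.0
grasp_force: 13.1
```

Request:
{"op": "drive_tool", "data": {"targets": [[1, 0, 15, 0, 0], [1, 0, 30, 0, 0], [1, 0, 30, -50, 0], [1, 0, 30, -100, 0], [1, 0, 30, -150, 0], [1, 40, 0, -155, 0], [1, 80, -40, -155, 0], [1, 123, -73, -155, 0], [1, 123, -73, -155, 0], [1, 123, -73, -155, 0]]}}

```text
clock: 5.5
position: [694.0, -76.2, 227.5]
ee_rot: [1.0, -0.026, -0.001, -0.0]
contact_force: [-0.1, -0.6, 0.0]
gripper_width: 0.0
grasp_force: 0.0
```

```bash
python3 - <<'E'
from h import *
a,b=arm.get_image("top"),arm.get_image("scene")
A=cv2.resize(a[130:250,170:390],None,fx=2,fy=2);B=cv2.resize(b[130:300,200:370],None,fx=2,fy=2);A=np.pad(A,((0,100),(0,0),(0,0)))
cv2.imwrite("pics/c2.png",np.hstack([A,B]));s=arm.read_state();print(s["position"],s["contact_force"])
E
```

```text
[692.44177517 -78.14432128 228.72667283] [-0.09403595  0.09613933 -0.01110586]
```

View pics/c2.png

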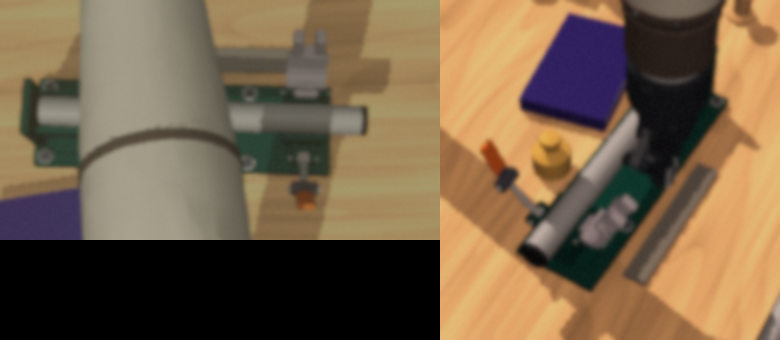

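Request:
{"op": "drive_tool", "data": {"targets": [[1, 0, 0, 45, 0], [1, 0, 0, 80, 0], [1, 0, -2, 102, 0], [1, 0, -2, 102, 0], [1, -12, -2, 102, 0], [1, -24, -2, 102, 0], [1, -36, -2, 102, 0], [1, -48, -2, 102, 0]]}}

```text
clock: 6.4
position: [648.2, -74.4, 132.1]
ee_rot: [1.0, -0.027, 0.005, 0.0]
contact_force: [2.1, -0.6, 1.8]
gripper_width: -0.1
grasp_force: 1.1
```

Request:
{"op": "drive_tool", "data": {"targets": [[1, -10, 0, 0, 0], [1, -20, 0, 0, 0], [1, -30, 0, 0, 0]]}}

```text
clock: 6.7
position: [615.2, -72.0, 128.4]
ee_rot: [1.0, -0.027, 0.001, -0.0]
contact_force: [0.7, -0.3, 0.4]
gripper_width: 0.1
grasp_force: 0.6
```

Request:
{"op": "drive_tool", "data": {"targets": [[1, -10, 0, 0, 0], [1, -20, 0, 0, 0], [1, -30, 0, 0, 0], [1, -40, 0, 0, 0], [1, -50, 0, 0, 0], [1, -50, 0, 0, 0], [1, -50, 0, 0, 0]]}}

```text
clock: 7.4
position: [565.5, -68.9, 127.4]
ee_rot: [1.0, -0.027, 0.0, 0.0]
contact_force: [0.1, -0.4, -0.1]
gripper_width: -0.0
grasp_force: 0.0
```

```bash
python3 - <<'E'
from h import *
a,b=arm.get_image("top"),arm.get_image("scene")
A=cv2.resize(a[130:250,250:390],None,fx=2.6,fy=2.6);B=cv2.resize(b[180:300,200:340],None,fx=2.6,fy=2.6)
cv2.imwrite("pics/c3.png",np.hstack([A,B]));s=arm.read_state();print(s["position"],s["contact_force"])
E
```

```text
[565.97146452 -68.91888545 127.32844724] [0.26156572 0.05384336 0.2925733 ]
```

View pics/c3.png

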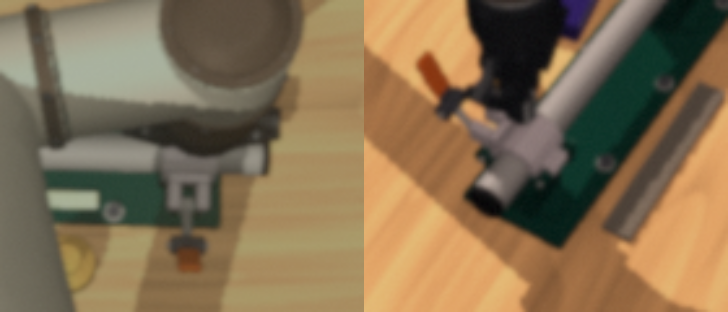

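Request:
{"op": "drive_tool", "data": {"targets": [[1, 0, 0, -40, 0], [1, 0, 0, -75, 0], [1, -40, 0, -75, 0], [1, -80, 0, -75, 0], [1, -115, 0, -75, 0], [1, -150, 0, -75, 0], [1, -150, 0, -40, 0], [1, -150, 0, 4, 0], [1, -150, 0, 4, 0], [1, -150, 0, 4, 0]]}}

```text
clock: 8.5
position: [416.5, -60.9, 123.8]
ee_rot: [1.0, -0.027, -0.0, 0.001]
contact_force: [1.3, 1.3, 0.4]
gripper_width: -0.1
grasp_force: 0.0
```

Request:
{"op": "drive_tool", "data": {"targets": [[1, 12, 0, 0, 0], [1, 24, 0, 0, 0], [1, 36, 0, 0, 0], [1, 46, 0, 0, 0], [1, 56, 0, 0, 0], [1, 66, 0, 0, 0], [1, 76, 0, 0, 0]]}}

```text
clock: 9.2
position: [492.8, -65.1, 123.8]
ee_rot: [1.0, -0.027, 0.0, 0.0]
contact_force: [-3.5, 0.6, 12.8]
gripper_width: 0.0
grasp_force: 2.9
```

Request:
{"op": "drive_tool", "data": {"targets": [[1, 8, 0, 0, 0], [1, 16, 0, 0, 0], [1, 24, 0, 0, 0], [1, 30, 0, 0, 0], [1, 34, 0, 0, 0]]}}

```text
clock: 9.7
position: [526.1, -66.8, 123.1]
ee_rot: [1.0, -0.027, -0.0, 0.0]
contact_force: [-0.9, -0.1, -0.2]
gripper_width: 0.1
grasp_force: 0.8
```

```bash
python3 - <<'E'
from h import *
a,b=arm.get_image("top"),arm.get_image("scene")
A=cv2.resize(a[130:250,250:390],None,fx=2.6,fy=2.6);B=cv2.resize(b[180:300,200:340],None,fx=2.6,fy=2.6)
cv2.imwrite("pics/c4.png",np.hstack([A,B]));s=arm.read_state();print(s["position"],s["contact_force"])
E
```

```text
[525.66392404 -66.80526637 123.00182476] [-0.59448758 -0.3381585  -0.0408254 ]
```

View pics/c4.png

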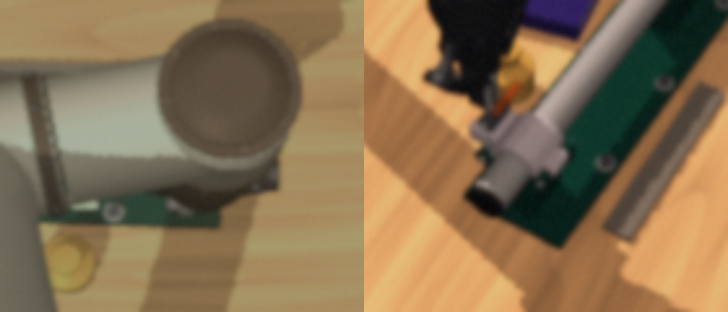

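Request:
{"op": "drive_tool", "data": {"targets": [[1, 8, 0, 0, 0], [1, 16, 0, 0, 0], [1, 22, 0, 0, 0]]}}

```text
clock: 10.1
position: [539.5, -68.4, 120.8]
ee_rot: [1.0, -0.028, -0.01, 0.0]
contact_force: [-11.8, 1.8, 5.0]
gripper_width: 0.1
grasp_force: 5.3
```

Request:
{"op": "drive_tool", "data": {"targets": [[1, 8, 0, 0, 0], [1, 16, 0, 0, 0], [1, 22, 0, 0, 0]]}}

```text
clock: 10.4
position: [568.4, -69.5, 123.3]
ee_rot: [1.0, -0.027, -0.002, 0.0]
contact_force: [-4.6, -0.8, 3.8]
gripper_width: 0.0
grasp_force: 2.1
```

Request:
{"op": "drive_tool", "data": {"targets": [[1, -6, 0, -12, 0], [1, -6, 0, -25, 0], [1, 10, 0, -25, 0], [1, 10, 0, -25, 0], [1, 10, 0, -15, 0], [1, 10, 0, -6, 0], [1, 10, 0, 0, 0], [1, 10, 0, 4, 0], [1, 10, 0, 8, 0]]}}

```text
clock: 11.3
position: [580.7, -69.7, 115.8]
ee_rot: [1.0, -0.027, 0.001, 0.0]
contact_force: [2.5, -1.3, 4.4]
gripper_width: -0.1
grasp_force: 1.9
```

Request:
{"op": "drive_tool", "data": {"targets": [[1, 0, 0, 2, 0], [1, 0, 0, 4, 0]]}}

```text
clock: 11.5
position: [581.4, -69.8, 112.7]
ee_rot: [1.0, -0.027, 0.002, 0.0]
contact_force: [1.1, 0.3, 10.7]
gripper_width: 0.3
grasp_force: 5.7
```

Request:
{"op": "drive_tool", "data": {"targets": [[1, 0, 0, 2, 0], [1, 0, 0, 4, 0], [1, 0, 0, 4, 0]]}}

```text
clock: 11.8
position: [582.1, -69.9, 111.6]
ee_rot: [1.0, -0.026, 0.003, 0.001]
contact_force: [-1.1, 1.2, 18.0]
gripper_width: -0.0
grasp_force: 9.1
```

Request:
{"op": "drive_tool", "data": {"targets": [[1, 0, 0, 2, 0], [1, 0, 0, 4, 0], [1, 0, 0, 4, 0]]}}

```text
clock: 12.1
position: [583.1, -70.1, 110.3]
ee_rot: [1.0, -0.026, 0.005, 0.001]
contact_force: [-3.5, 1.3, 27.8]
gripper_width: 0.2
grasp_force: 14.1
```

Request:
{"op": "drive_tool", "data": {"targets": [[1, 0, 0, -20, 0], [1, 0, 0, -60, 0], [1, 0, 0, -100, 0], [1, -30, -40, -120, 0], [1, -60, -80, -120, 0], [1, -90, -120, -120, 0], [1, -120, -160, -120, 0], [1, -140, -200, -120, 0], [1, -160, -240, -120, 0], [1, -160, -280, -120, 0], [1, -160, -320, -120, 0], [1, -160, -320, -120, 0]]}}

```text
clock: 13.3
position: [436.3, 261.6, 221.9]
ee_rot: [1.0, -0.025, -0.001, 0.001]
contact_force: [0.4, -0.9, 0.1]
gripper_width: -0.2
grasp_force: 0.0
```

```bash
python3 - <<'E'
from h import *
a,b=arm.get_image("top"),arm.get_image("scene")
A=cv2.resize(a[130:250,170:390],None,fx=2,fy=2);B=cv2.resize(b[200:290,230:320],None,fx=4,fy=4);A=np.pad(A,((0,120),(0,0),(0,0)))
cv2.imwrite("pics/c5.png",np.hstack([A,B]));s=arm.read_state();print(s["position"],s["contact_force"],s["clock"])
E
```

```text
[435.86450723 258.39598185 221.80376453] [0.87369026 0.74608004 0.89248577] 13.4
```

View pics/c5.png

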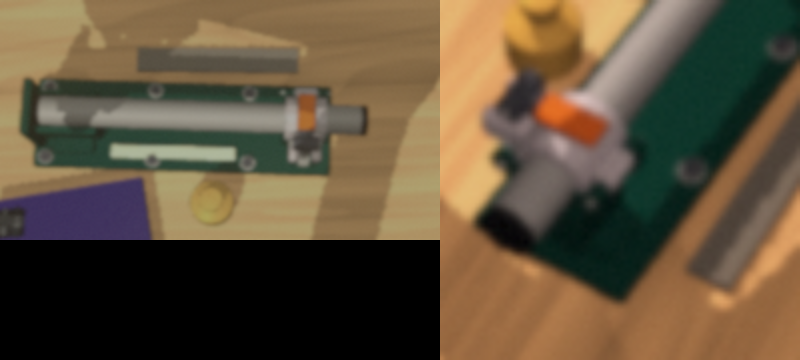

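```bash
python3 - <<'E'
from h import *
c={}
for n,(x0,y0,x1,y1) in(("scene",(230,200,320,290)),("top",(300,165,345,215))):
    im=arm.get_image(n)[y0:y1,x0:x1]; h=cv2.cvtColor(im,cv2.COLOR_BGR2HSV)
    m=cv2.inRange(h,(3,170,90),(14,255,255)); k,l,st,ce=cv2.connectedComponentsWithStats(m)
    i=1+st[1:,4].argmax(); c[n]=ce[i]+(x0,y0); print(n,c[n],st[i])
print("orange centre",two(c["scene"],c["top"]))
def w(x,y,z): return (575+.9985*x+.0549*y,50.7-.0549*x+.9985*y,z)
for a in(0,.15,.3):
    P=[w(-34+r*np.cos(a)-4*np.sin(a),-120,109+r*np.sin(a)+4*np.cos(a)) for r in(35,)]
    print(a,proj("scene",P),proj("top",P))
print("push end y",onz("top",(170+367/2,130+120/2),80), w(0,-190,80))
E
```

```text
scene [261.47747748 229.33333333] [ 24  23  17  13 111]
top [322.94366197 184.25352113] [20 13  7 16 71]
orange centre (array([571.23354958, -67.57853491, 112.07250361]), np.float64(1.6385137265335417))
0 [[260.76524168 229.18888323]] [[323.96479279 185.2207087 ]]
0.15 [[260.29800153 227.62355934]] [[324.09551445 185.17203172]]
0.3 [[259.54915965 225.96625126]] [[324.21520637 185.48153296]]
push end y [ 563.53414549 -138.50129489   80.        ] (564.569, -139.015, 80)
```

```bash
python3 -c "
from bench import arm
print(arm.job_done())"
```

```text
the job is handed in; nothing more can be done
None
```

I pushed the bar against the stop plate, swung the cap shut, swung the bolt into its slot and pressed the cam lever down, in that order. The last pictures agree with this: the bar's free end is within about 1 mm of home and the lever lies level. The arm is clear of everything, and the job was handed in at about 13.5 s.

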